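# Open the parts drum at the batteries

### The arm

A 6-joint arm with a two-finger parallel gripper is mounted at the origin on the work surface. World frame = base frame: x ahead of the robot, y to its left, z up, the work surface at z = 0. Lengths are in mm, angles in rad, forces in N, time in s.
With the tool pointing down it reaches from about 350 to 975 mm from the base axis. Payload 7.1 kg.
Tool frame: the origin (TCP) lies at the very end of the fingers, on their centre line; the grasp point (between the pads) lies 19 mm behind it; z points along the fingers, y is the direction in which the jaws open and shut (so a half turn about z gives the same grasp; the last joint's range is limited). The gripper opens to 88 mm and grips with 3 to 60 N. Pads are 20 mm wide; open, the fingers measure 115 mm over their backs; the gripper's body (75 mm by 178 mm) begins 61 mm behind the grasp point.
Start: joints at [-1.278, 0.423, 1.63, -0, 1.089, -0.019], TCP at [191.75, -594.842, 222.675] pointing down, gripper open.
Joint ranges: [-3, 3], [-0.9, 2.11], [0.09, 2.58], [-1.31, 4.45], [0.11, 2.69], [-2.54, 2.54]. Speed limits (rad/s): [2.39, 2.39, 3.01, 3.14, 3.14, 3.14].

### API

Orientations are given as a rotation vector (axis times angle).
In Python, from workcell import ctrl, imaging gives the robot as it stands. The module is installed in compiled form; this text tells all that it offers.
- The arm moves only by the shell command python3 -m pendant 'ROWS'. ROWS is JSON, a list of rows, each an object with "turn": the turn, a rotation vector about the world's x, y, z in rad, a list of three; "dp": the shift along the world's x, y, z in m, a list of three; "claw": the finger opening in m, from 0 to 0.0878. A call has 1 to 8 rows; each row is the pose to reach, as a shift and turn from the pose commanded when the call began; what a row does not reach only later rows make up. A row lasts 1/10 s, in which the tool goes at most 50 mm and 8.59 degrees, less where a joint would pass 70% of its speed; a pose out of reach is approached as far as the arm can. A call with a gripper value outside its range is refused whole. The fingers move at their own pace and stop on an object; the grip force is fixed at half the most. Time passes only in rows, so rows that repeat a pose let the fingers close. It gives the time, the measured TCP pose, the force and the opening at its end, in the units of the state.
- ctrl.get_obs(): the state, without advancing time (a new reading comes with each control period).
- imaging.get_image(name): name is "scene" or "side" or "wrist"; returns a dict with "pixels" (400x640x3 uint8, blue, green, red), "fov_y" (degrees; the focal length in pixels is half the picture's height over the tangent of half this angle, whatever the lens; pixels are square), "cx", "cy" (the principal point, pixels), "xyz" and "rotation" of the camera in the world. Camera axes: x right, y up, looking along -z (the intrinsics and any distortion apply to the point x, -y, -z); pixel columns grow to the right and rows downward; lengths in mm; the calibration is good to about 2 mm. The wrist camera is an equidistant fisheye: a pixel r from the principal point sees the ray r / f radians off the axis. A picture is of the moment at which its call begins. There is no depth.
- ctrl.close_job(): hands the job in, once; it reports no verdict.
The state is a dict: "t": time; "qpos": joint angles; "qvel": joint speeds; "joint_torque": joint torques, N m; "ee_pos": TCP position; "orientation": TCP orientation; "ft_force": force on the tool from outside, world axes, zero at the start; "moment": the same for the moment, N m; "width": finger opening in mm.
Only numpy, scipy, OpenCV 4.12 (cv2) and the standard library are available. Lean on these libraries where they do the work, as an engineer would, in place of code of your own. Each camera call takes 0.05 s, during which the arm holds its last target.

### The job

A microphone needs fresh batteries. On the desk of the sound control room stands a round parts drum with four cups and a clear turning cover that has one hole in it. Turn the cover by its grip bar until the hole is centred over the cup that holds the three upright batteries, then let go of it.

Things in the scene. Friction and masses are not known exactly. Their poses are not given: they have to be found in the camera images.
- cover_grip (a point): Grip bar of the cover: black, 60 mm long, 14 mm thick, 40 mm tall, across the middle of a clear disc (176 mm wide). The point is on the vertical turning axis, 12 mm below the bar's top, 28 mm above the disc, 93 mm above the desk. x points along the bar to the hole, y across its thickness, z up. A boss 48 mm wide, 4 mm high is at its foot; the grey drum below (170 mm wide) is fixed to the desk.
- cover_opening (a point): Centre of the one hole in the clear cover, at the disc's upper face, 65 mm above the desk: 32 mm across, edged with a black ring 40 mm across and 4 mm high, 60 mm from the turning axis. It turns with the cover.
- cells_top (a point): Centre of the tops of three upright batteries (each 14 mm wide, black, steel top; cluster 31 mm wide), 56 mm above the desk, 60 mm from the turning axis, fixed in one of four black cups (34 mm wide) at 37 and 73 degrees to both sides of the blank place; which cup varies. The others hold a steel ring, a thin brass plug, a flat stick with a steel tip. All are seen through the cover.
- cover (a joint): Turning angle of the cover in rad: 0 with the hole over the blank place midway between the cups, growing counter-clockwise seen from above, stops at -1.65 and 1.65; starts within 0.13 of 0. Light friction (about 0.08 N m), no spring or clicks; it stays where it is left. The batteries are 0.5 to 1.41 rad from the start, one way or the other.
Not all that is in view belongs to the job. Leave any blue or pink look-alike of the part that bears cover_grip alone.

How it is judged (in metres and radians):
At the end, for the whole second after the job is handed in: The centre of the cover's hole is within 13 mm (about 12 degrees of turn) of the centre of the battery cluster, seen from above, and the cover is at rest (horizontal distance between cover_opening and cells_top below 0.013 m and velocity of joint cover between -0.05 and 0.05 rad/s); the robot touches nothing.
It also fails if it takes over 29 s, if anything falls off the work surface, if the arm or the gripper's body presses on something with over 40 N, if the wrist force passes 120 N, or if a joint passes its speed limit or range.

## Working session

There is one attempt and no reset: what is moved stays moved. The work goes in short steps, Python scripts to look and compute and a shell command to move; the robot and the scene stay as the last step left them, time stands still between calls to the robot, and variables do not carry over. Pictures are saved under pics/ and viewed, and the job is handed in when it is done.

```bash
mkdir -p pics; cat > h.py <<'E'
import numpy as np, cv2
from workcell import ctrl, imaging
def grab(n,fn):
    d=imaging.get_image(n); cv2.imwrite('pics/'+fn+'.png',d['pixels']); 
    np.save('pics/'+fn+'.npy',d,allow_pickle=True); return d
def load(fn): return np.load('pics/'+fn+'.npy',allow_pickle=True).item()
def ray(d,u,v):
    f=200/np.tan(np.radians(d['fov_y'])/2)
    x=(u-d['cx'])/f; y=(v-d['cy'])/f
    if d.get('fish'):
        r=np.hypot(x,y); s=np.sin(r)/r if r>0 else 1
        c=np.array([x*s,-y*s,-np.cos(r)])
    else: c=np.array([x,-y,-1.])
    R=np.array(d['rotation']); 
    if R.shape!=(3,3): R=cv2.Rodrigues(R.astype(float))[0]
    return np.array(d['xyz'],float),R@c
def onz(d,u,v,z):
    o,r=ray(d,u,v); return o+r*(z-o[2])/r[2]
def crop(fn,out,x0,y0,x1,y1,k):
    i=cv2.imread('pics/'+fn+'.png')[y0:y1,x0:x1]
    cv2.imwrite('pics/'+out+'.png',cv2.resize(i,None,fx=k,fy=k,interpolation=cv2.INTER_CUBIC))
E
python3 - <<'E'
from h import *
for n in ['scene','side','wrist']:
    d=grab(n,n+'0'); print(n,{k:v for k,v in d.items() if k!='pixels'})
print(ctrl.get_obs())
E
```

```text
scene {'fov_y': 47.387739724411105, 'cx': 315.40463555036973, 'cy': 200.30183330237315, 'xyz': array([ 972.54420189, -141.50248887,  937.43080829]), 'rotation': array([0.43467172, 0.3271564 , 1.29681637])}
side {'fov_y': 45.707631611020346, 'cx': 314.25796233271507, 'cy': 189.27202059086468, 'xyz': array([404.5964429 , 774.4348128 , 549.53083403]), 'rotation': array([ 0.09788246, -1.52890304, -2.64758833])}
wrist {'fov_y': 65.70646984690485, 'cx': 316.0293601890819, 'cy': 203.64501488084846, 'xyz': array([ 263.85240793, -570.73695264,  383.84820843]), 'rotation': array([-0.23930276,  0.17528935, -1.24961723])}
{'t': 0.15, 'qpos': array([-1.27800021e+00,  4.23689235e-01,  1.63047773e+00,  5.52525199e-06,
        1.08859625e+00, -1.90033634e-02]), 'qvel': array([ 0.00118967, -0.00032762, -0.0036475 , -0.00064949,  0.00017922,
       -0.00024351]), 'joint_torque': array([ 9.39944657e-04, -5.44982493e+01, -2.73919648e+01,  6.43519009e-02,
        2.05203239e-02, -8.67775066e-05]), 'ee_pos': array([ 191.63606385, -594.45779   ,  222.07975353]), 'orientation': array([-3.10234655e+00, -4.87607781e-01,  2.43221960e-04]), 'ft_force': array([ 0.61243153, -0.25410549, -0.1472583 ]), 'moment': array([ 0.02075992,  0.00389794, -0.02316737]), 'width': 88.06860681564791}
```

View pics/scene0.png

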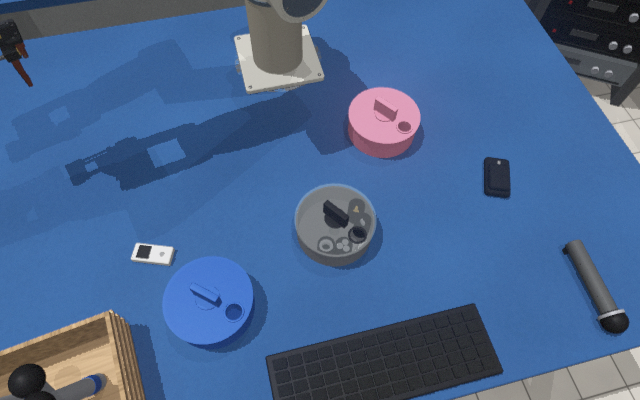

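View pics/side0.png

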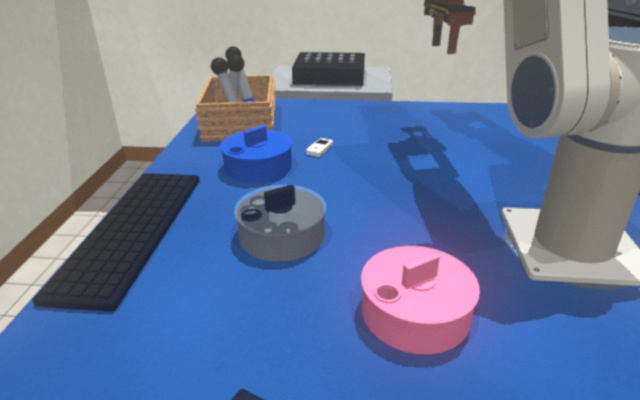

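View pics/wrist0.png

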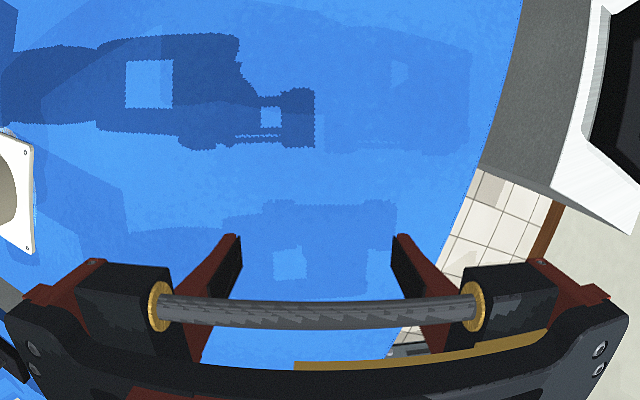

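Three drums: pink (scene 384,120), blue (208,300), and grey with clear cover and black bar (335,222). The grey one fits the description; the others are the look-alikes. I'll check it in enlarged crops.

```bash
python3 - <<'E'
from h import *
crop('scene0','sc',285,175,385,275,6); crop('side0','sd',225,175,335,265,7)
E
```

```text
(no output)
```

View pics/sc.png

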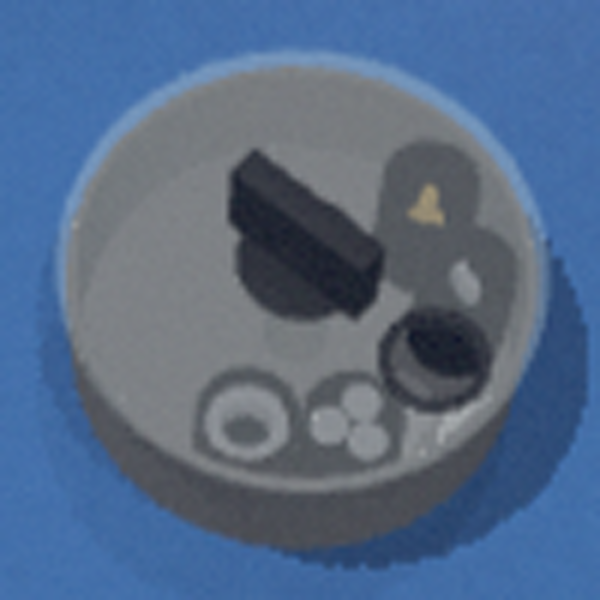

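View pics/sd.png

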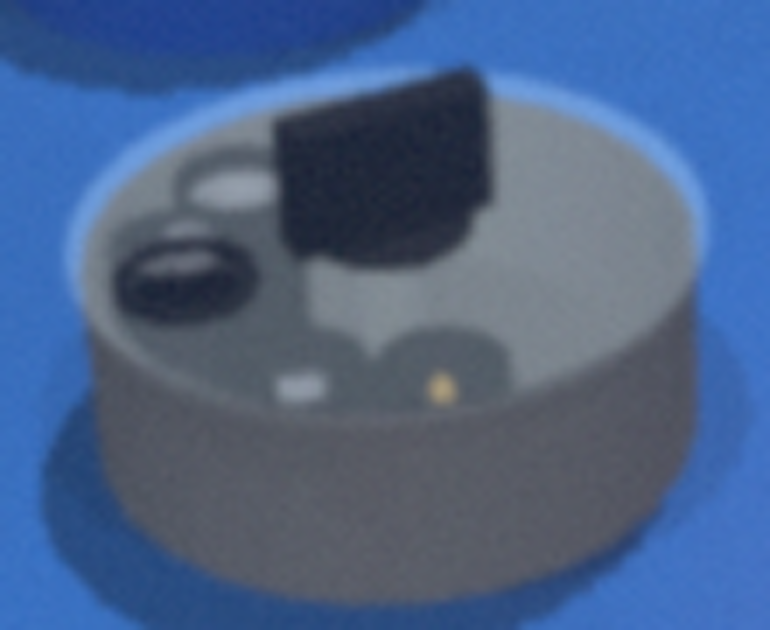

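The crop confirms that the grey drum has the clear cover, black bar and four cups. The hole's ring is at crop (436,358). The three battery tops are at (330,425), (362,402) and (368,440), in the near inner cup.

```bash
python3 - <<'E'
from h import *
d=load('scene0')
P=lambda x,y,z: onz(d,285+x/6,175+y/6,z)[:2]
cells=np.mean([P(330,425,56),P(362,402,56),P(368,440,56)],0)
hole=P(436,356,67)
# bar top corners
for n,q in dict(a=(257,150),b=(230,180),c=(384,250),d=(362,281)).items(): print(n,P(*q,105))
top=np.mean([P(257,150,105),P(230,180,105),P(384,250,105),P(362,281,105)],0)
# disc rim ellipse, z=65
rim=[P(65,245,65),P(300,52,65),P(548,250,65),P(300,490,65),P(130,120,65),P(475,120,65)]
A=np.array([[2*p[0],2*p[1],1] for p in rim]); s=np.linalg.lstsq(A,np.array([p@p for p in rim]),rcond=None)[0]
c=s[:2]; print('rim c',c,np.sqrt(s[2]+c@c)); print('top',top,'hole',hole,'cells',cells)
for k in (c,top,(c+top)/2):
    a=np.arctan2(*(hole-k)[::-1]);b=np.arctan2(*(cells-k)[::-1])
    print(np.linalg.norm(hole-k),np.linalg.norm(cells-k),a,b,b-a)
s=load('side0'); Q=lambda x,y,z: onz(s,225+x/7,175+y/7,z)[:2]
print('side hole',Q(186,278,67),'cells?',Q(235,188,56),'bar top L,R',Q(277,122,105),Q(475,70,105))
E
```

```text
a [532.88831803   3.32183712]
b [542.13102612  -8.79866652]
c [580.99120664  35.4295677 ]
d [590.53631208  24.89442322]
rim c [560.38788782  15.79072196] 86.7396855724547
top [561.63671572  13.71179038] hole [607.41107569  49.61358515] cells [620.25511898  16.64341429]
57.9237971151469 59.87330333127026 0.6235490526926861 0.01424209301195632 -0.6093069596807298
58.174142873261914 58.69166567843457 0.6651072307861396 0.049970371408625765 -0.6151368593775138
58.03643858577484 59.27302636137652 0.6443729548137069 0.031928176371091944 -0.612444778442615
side hole [605.00669267  46.10907711] cells? [605.84412012 -18.02956896] bar top L,R [581.5884801   26.60751188] [533.03952287  -5.43179871]
```

The grey drum's axis is at about (561, 14). The bar angle is about 0.61, and the cover needs about -0.613 rad (clockwise). I'll move above the bar with the jaws across it.

```bash
python3 -m pendant '[{"dp":[0.185,0.305,0],"turn":[0,0,0.15],"claw":0.0878},{"dp":[0.185,0.305,0],"turn":[0,0,0.15],"claw":0.0878},{"dp":[0.185,0.305,0],"turn":[0,0,0.15],"claw":0.0878},{"dp":[0.185,0.305,0],"turn":[0,0,0.15],"claw":0.0878},{"dp":[0.185,0.305,0],"turn":[0,0,0.15],"claw":0.0878},{"dp":[0.185,0.305,0],"turn":[0,0,0.15],"claw":0.0878},{"dp":[0.185,0.305,0],"turn":[0,0,0.15],"claw":0.0878},{"dp":[0.185,0.305,0],"turn":[0,0,0.15],"claw":0.0878}]'
```

```text
t: 0.95
ee_pos: [378.2, -285.9, 222.6]
orientation: [-3.055, -0.726, -0.0]
ft_force: [-0.2, -0.0, -0.8]
width: 87.8
```

```bash
python3 -m pendant '[{"dp":[0.184,0.304,-0.04],"turn":[0,0,0.15],"claw":0.0878},{"dp":[0.184,0.304,-0.04],"turn":[0,0,0.15],"claw":0.0878},{"dp":[0.184,0.304,-0.04],"turn":[0,0,0.15],"claw":0.0878},{"dp":[0.184,0.304,-0.04],"turn":[0,0,0.15],"claw":0.0878},{"dp":[0.184,0.304,-0.04],"turn":[0,0,0.15],"claw":0.0878},{"dp":[0.184,0.304,-0.04],"turn":[0,0,0.15],"claw":0.0878},{"dp":[0.184,0.304,-0.04],"turn":[0,0,0.15],"claw":0.0878},{"dp":[0.184,0.304,-0.04],"turn":[0,0,0.15],"claw":0.0878}]'
python3 - <<'E'
from h import *
d=grab('wrist','w1'); print(ctrl.get_obs()['ee_pos'],ctrl.get_obs()['qpos'])
E
```

```text
t: 1.75
ee_pos: [562.9, 17.5, 182.0]
orientation: [-2.994, -0.951, -0.002]
ft_force: [-0.2, -1.2, -0.5]
width: 87.7
[562.0831608   16.4221698  181.94272481] [7.94068076e-03 3.83699811e-01 1.80181441e+00 2.30751966e-04
 9.56203476e-01 9.63395605e-01]
```

View pics/w1.png

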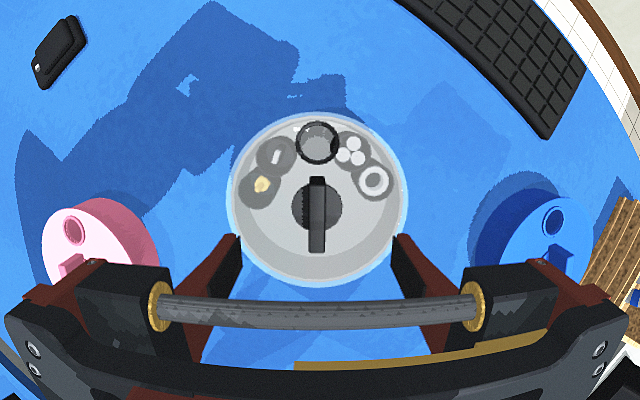

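The wrist view shows the bar upright and centred between the fingers at column 317. The hole is at (318,142), and the batteries are at (355,144), (343,156) and (358,158).

```bash
python3 - <<'E'
from h import *
d=load('w1'); d['fish']=1
crop('w1','w1c',220,100,420,300,4)
P=lambda u,v,z: onz(d,u,v,z)[:2]
cells=np.mean([P(355,144,56),P(343,156,56),P(358,158,56)],0);hole=P(317.5,142.5,67)
print(cells,hole,'bar',P(317,178,105),P(317,252,105))
c=np.array([561,14.5])
for c in (c,(P(317,178,105)+P(317,252,105))/2):
  a=np.arctan2(*(hole-c)[::-1]);b=np.arctan2(*(cells-c)[::-1]);print(c,a,b,b-a,np.linalg.norm(hole-c),np.linalg.norm(cells-c))
E
```

```text
[618.05606554  15.33653576] [607.68389569  47.64256456] bar [587.01988428  33.7008039 ] [535.2420483   -3.03498627]
[561.   14.5] 0.6173631463067666 0.014660594214688395 -0.6027025520920782 57.25221132960459 57.06219770204257
[561.13096629  15.33290882] 0.6067156333848673 6.371428506637488e-05 -0.606651919099801 56.66647236039971 56.925099362626824
```

View pics/w1c.png

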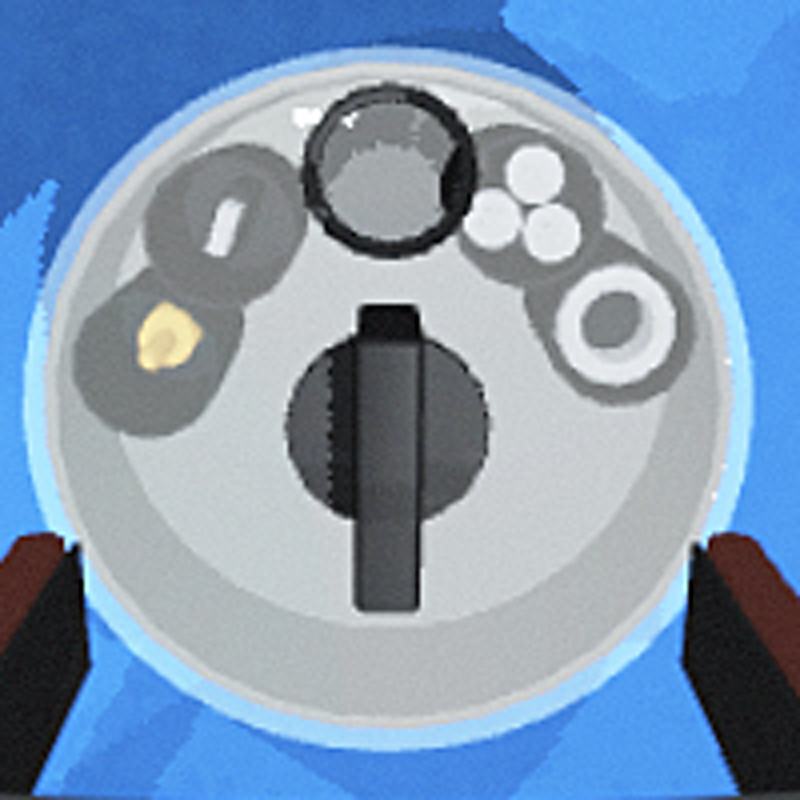

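Both views agree: about -0.607 rad about (561, 14.7). Next I'll descend and close.

```bash
python3 -m pendant '[{"dp":[0,0,-0.04],"turn":[0,0,0],"claw":0.07},{"dp":[0,0,-0.075],"turn":[0,0,0],"claw":0.05},{"dp":[0,0,-0.095],"turn":[0,0,0],"claw":0.04},{"dp":[0,0,-0.105],"turn":[0,0,0],"claw":0.03},{"dp":[0,0,-0.105],"turn":[0,0,0],"claw":0.02},{"dp":[0,0,-0.105],"turn":[0,0,0],"claw":0.01},{"dp":[0,0,-0.105],"turn":[0,0,0],"claw":0.005},{"dp":[0,0,-0.105],"turn":[0,0,0],"claw":0.005}]'
```

```text
t: 2.6
ee_pos: [561.5, 14.0, 78.9]
orientation: [2.995, 0.946, 0.003]
ft_force: [0.6, -0.1, -0.8]
width: 27.3
```

```bash
python3 -m pendant '[{"dp":[0,0,0],"turn":[0,0,0],"claw":0.005},{"dp":[0,0,0],"turn":[0,0,0],"claw":0.005},{"dp":[0,0,0],"turn":[0,0,0],"claw":0.005},{"dp":[0,0,0],"turn":[0,0,0],"claw":0.005}]'
```

```text
t: 3.0
ee_pos: [560.5, 15.1, 78.3]
orientation: [-2.995, -0.945, -0.0]
ft_force: [-3.1, 4.2, 5.3]
width: 13.6
```

Gripped at 13.6 mm with low forces. Now I'll turn it -0.607 rad.

```bash
python3 -m pendant '[{"dp":[0,0,0],"turn":[0,0,-0.09],"claw":0.005},{"dp":[0,0,0],"turn":[0,0,-0.18],"claw":0.005},{"dp":[0,0,0],"turn":[0,0,-0.27],"claw":0.005},{"dp":[0,0,0],"turn":[0,0,-0.36],"claw":0.005},{"dp":[0,0,0],"turn":[0,0,-0.45],"claw":0.005},{"dp":[0,0,0],"turn":[0,0,-0.54],"claw":0.005},{"dp":[0,0,0],"turn":[0,0,-0.607],"claw":0.005},{"dp":[0,0,0],"turn":[0,0,-0.607],"claw":0.005}]'
python3 -m pendant '[{"dp":[0,0,0],"turn":[0,0,0],"claw":0.005},{"dp":[0,0,0],"turn":[0,0,0],"claw":0.005}]'
python3 - <<'E'
from h import *
d=grab('wrist','w2'); crop('w2','w2c',220,100,420,300,4)
E
```

```text
t: 3.8
ee_pos: [561.2, 13.1, 78.3]
orientation: [3.14, 0.005, 0.001]
ft_force: [-1.4, -8.6, 4.0]
width: 13.7
t: 4.0
ee_pos: [561.1, 13.1, 78.3]
orientation: [3.14, 0.008, 0.001]
ft_force: [-1.4, -7.7, 3.9]
width: 13.8
```

View pics/w2.png

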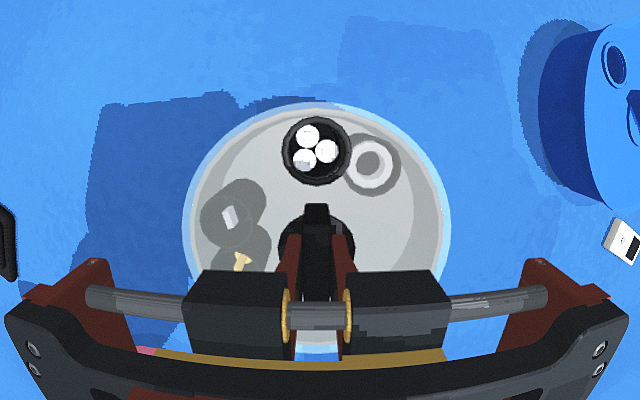

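The three batteries show inside the ring at (316,150), well centred. I'll open the gripper and then rise.

```bash
python3 -m pendant '[{"dp":[0,0,0],"turn":[0,0,0],"claw":0.02},{"dp":[0,0,0],"turn":[0,0,0],"claw":0.04},{"dp":[0,0,0],"turn":[0,0,0],"claw":0.06},{"dp":[0,0,0],"turn":[0,0,0],"claw":0.06},{"dp":[0,0,0],"turn":[0,0,0],"claw":0.06},{"dp":[0,0,0],"turn":[0,0,0],"claw":0.06}]'
python3 -m pendant '[{"dp":[0,0,0.02],"turn":[0,0,0],"claw":0.06},{"dp":[0,0,0.06],"turn":[0,0,0],"claw":0.06},{"dp":[0,0,0.1],"turn":[0,0,0],"claw":0.06},{"dp":[0,0,0.13],"turn":[0,0,0],"claw":0.06},{"dp":[0,0,0.13],"turn":[0,0,0],"claw":0.06},{"dp":[0,0,0.13],"turn":[0,0,0],"claw":0.06}]'
python3 - <<'E'
from h import *
d=grab('wrist','w3'); crop('w3','w3c',220,100,420,300,4); print(ctrl.get_obs()['ft_force'])
E
```

```text
t: 4.65
ee_pos: [560.8, 14.3, 77.6]
orientation: [-3.142, -0.008, 0.0]
ft_force: [0.6, 0.0, 0.5]
width: 56.7
t: 5.25
ee_pos: [560.9, 14.2, 208.1]
orientation: [-3.142, -0.008, -0.002]
ft_force: [-0.3, -0.1, -0.7]
width: 60.1
[0.02143698 0.16467847 0.01019212]
```

View pics/w3c.png

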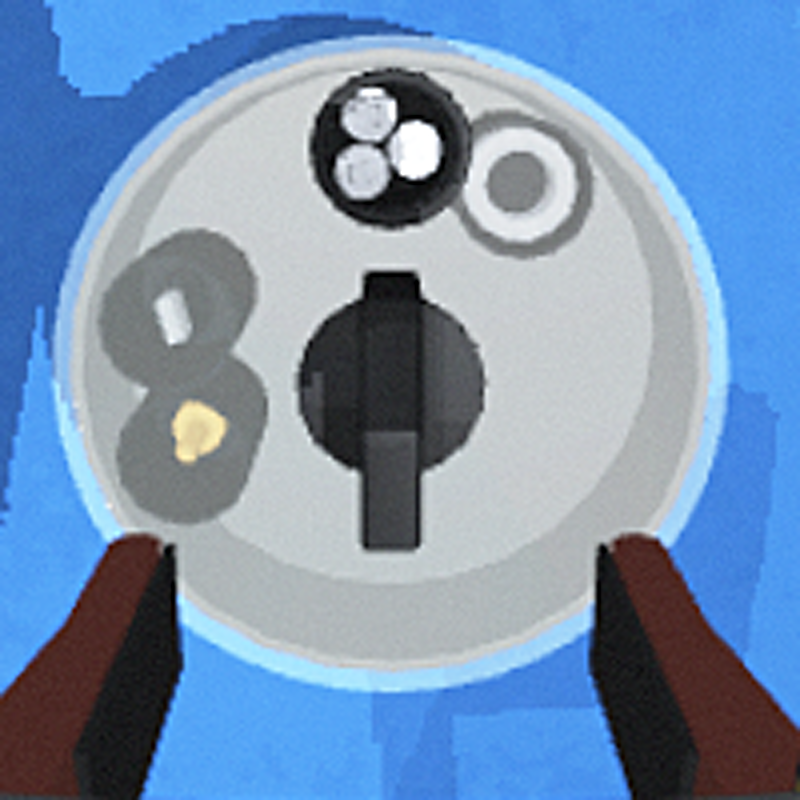

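The ring is at crop (391,148) and the cluster at (382,145), with the ring's 40 mm spanning about 160 px. That makes the offset about 2 mm, and the gripper is clear.

```bash
python3 -c "
from workcell import ctrl
print(ctrl.close_job())"
```

```text
the job is handed in; nothing more can be done
None
```

I gripped the black bar of the grey drum's clear cover, turned it about -0.607 rad (clockwise seen from above), let go and rose about 130 mm clear. The job was handed in at about 5.3 s.

The last wrist picture shows all three batteries inside the hole's ring, about 2 mm off centre against the 13 mm limit. The tool force was near zero. I did not measure the cover's speed directly or take a second picture to compare. It has no spring, and it looked in the same place before and after release. None of my checks failed; the scene and wrist estimates of the turn agreed to within about 0.01 rad.

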